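# Feed two button cells from a rotary feeder and put one on the tester

## Task

Slowly turn the feeder's orange knob clockwise so that cell 1 and then cell 2 drop out into the chute, one at a time; cell 3 must stay in the drum. Then push the red lever all the way down to lift cell 1 out of the chute, take the raised cell and set it down gently, flat and centred, on the brass contact of the cell tester. Leave cell 2 waiting in the chute and do not disturb the other things on the bench.

Things in the scene. Friction and masses are not known exactly. Their poses are not given: they have to be found in the camera images.
- hopper: Fixed blue ring housing (160 mm inside, wall 22 mm above the drum floor) and aluminium chute of the cell feeder. Origin: centre of the drum floor's upper face, on the drum's axis. It leans 30 degrees: z is the drum's axis, pointing up and back towards the robot; x straight uphill; y level. The chute leaves by a 62 mm wide opening on the downhill side (-x).
- lane_end (a point): Centre of the brass ejector pad (20 x 20 mm) set in the chute floor at the chute's lower end: (-148, 0, -1.5) mm in the hopper's frame, same axes. Fixed: it does not rise with the pad. A cell at the stop is centred over it. The stop's face is 17 mm further downhill, 30 mm wide, 32 mm above the floor. The lane is 37 mm wide, its walls 4 mm thick and 11 mm above the floor.
- drum_center (a point): Centre of the drum floor, fixed on the hopper (same point and axes as hopper). From the opening the chute (floor at z = -1.5 mm, x from -80 mm) narrows until x = -115 mm and then runs as a straight lane to the stop. It is polished: cells slide down to the stop by themselves and queue behind one another.
- drum (a joint): Angle of the white drum, rad, growing as the knob turns clockwise seen from above; -0.2 to 5.5, starts within 0.06 of 0; friction about 0.06 N m; stays where left. Six vanes, six equal compartments; at 0 an empty one faces the chute. Cell 1 falls out at about 0.5 to 0.65 rad, cell 2 one compartment (1.05 rad) later, cell 3 as much later again: at 2.0 rad two are out and the third still in.
- drum_knob (a point): Middle of the orange bar knob on the drum's axis, 66 mm above the drum floor. z along the drum's axis, x along the bar, which is 56 mm long (x), 14 mm thick (y), 26 mm tall (50 to 76 mm above the drum floor). Turns with the drum. Below it: a 20 mm stem, the hub (44 mm wide, top 30 mm above the drum floor) and the ring wall (22 mm).
- lift_lever (a joint): Angle of the red lever beside the chute: 0 is up, 0.5 rad fully down (hard stop). Linked to the ejector pad, which rises 36 mm per rad square to the chute floor: fully down, the pad stands 17.5 mm above the chute floor and a cell on it is clear of the lane walls. Stiff (about 4 N at its pad) and stays where left.
- lever_pad (a point): Centre of the upper face of the red lever pad (34 x 32 mm). The pivot is 52 mm away, level, uphill. The pad starts about 95 mm above the bench and goes about 26 mm straight down. x points uphill, y level. Its face slopes 14 degrees, high at the end away from the pivot, when up, and as much the other way when down. Moves with the lever.
- cell_1_center (a point): Centre of button cell 1, a steel disc 34 mm in diameter and 10 mm thick with a brass-coloured top, 25 g (hidden 0.8 to 1.3 times). z is the disc's axis. In the drum, the first to come to the opening.
- cell_2_center (a point): Centre of button cell 2, a steel disc 34 mm in diameter and 10 mm thick with a brass-coloured top, 25 g (hidden 0.8 to 1.3 times). z is the disc's axis. In the drum, one compartment behind cell 1.
- cell_3_center (a point): Centre of button cell 3, a steel disc 34 mm in diameter and 10 mm thick with a brass-coloured top, 25 g (hidden 0.8 to 1.3 times). z is the disc's axis. In the drum, one compartment behind cell 2; it must stay in the drum.
- cell_1: Button cell 1; origin at the centre of its underside, z its axis.
- cell_2: Button cell 2; origin at the centre of its underside, z its axis.
- cell_3: Button cell 3; origin at the centre of its underside, z its axis.
- contact (a point): Centre of the top face of the round brass contact (26 mm in diameter, standing 10 mm above the grey tester's top, 45 mm above the bench). The tester is a fixed grey box 130 x 100 x 35 mm; x points to its black display upright, whose face is 71 mm from the contact and 32 mm tall above the tester's top; z is up.
- multimeter: Yellow multimeter, 150 x 75 x 40 mm. Leave alone.
- vial_jar: Jar, 52 mm wide, 75 mm tall. Leave alone.
- screwdriver: Screwdriver lying on the bench. Leave alone.
- tweezers: Steel tweezers lying on the bench, 120 mm. Leave alone.
- calliper: Calliper lying on the bench, 170 mm. Leave alone.
- small_bin: Open blue bin 110 x 85 x 45 mm. Leave alone.
There are look-alikes about, which are no part of the job. What is shaped like the cell_1 but black is not meant.

How it is judged:
By the outcome, as a careful person would: the job done as asked, in the order asked, and still so for the second after the job is handed in, with the robot touching nothing.
It also fails if it takes over 70 s, if anything falls off the work surface, if the arm or the gripper's body presses on something with over 40 N, if the wrist force passes 120 N, or if a joint passes its speed limit or range.

## Robot

A 7-joint arm with a two-finger parallel gripper is mounted at the origin on the work surface. World frame = base frame: x ahead of the robot, y to its left, z up, the work surface at z = 0. Lengths are in mm, angles in rad, forces in N, time in s.
With the tool pointing down it reaches from about 425 to 1025 mm from the base axis. Payload 3.6 kg.
Tool frame: the origin (TCP) lies on the centre line of the jaws, within the pads' length; the fingertips stand 14 mm ahead of it and the grasp point (between the pads) lies 5 mm behind it; z points along the fingers, x is the direction in which the jaws open and shut, and the axes are right-handed (so a half turn about z gives the same grasp; the last joint's range is limited). The gripper opens to 85 mm and grips with 20 to 120 N. Pads are 22 mm wide; open, the fingers measure 114 mm over their backs; the gripper's body (76 mm by 85 mm) begins 54 mm behind the grasp point. The pads swing forward as they close: fully open they stand 13 mm farther back than shut.
Start: joints at [1.02, 0.591, 0.048, 1.609, -0.033, 0.943, -0.034], TCP at [319.784, -650.667, 245.302] pointing down, gripper open.
Joint ranges: [-2.69, 2.69], [-0.47, 2.24], [-1.27, 1.36], [0.19, 2.51], [-1.53, 4.68], [0.08, 2.07], [-3.09, 3.09]. Speed limits (rad/s): [2.57, 2.57, 3.14, 3.14, 3.14, 3.14, 3.14].

## Interface

Orientations are given as a rotation vector (axis times angle).
In Python, from bench import get_obs, grab_frame, camera_info, hand_in gives the robot as it stands.
- The arm moves only by the tool arm_command, never from a script. Its argument "deltas" is text: rows parted by semicolons, each of 7 numbers parted by spaces: the shift along the tool's x, y, z in mm, then the turn, a rotation vector about the tool's x, y, z in degrees, then the opening, from -1 (shut) to 1 (fully open). A call has 1 to 10 rows; each row is the pose to reach, as a shift and turn from the pose commanded when the call began, along the tool's axes at that moment; what a row does not reach only later rows make up. A row lasts 1/12 s, in which the tool goes at most 41.7 mm and 7.16 degrees, less where a joint would pass 70% of its speed; a pose out of reach is approached as far as the arm can. A call with a gripper value outside its range is refused whole. The fingers move at their own pace and stop on an object; the grip force is fixed at half the most. Time passes only in rows, so rows that repeat a pose let the fingers close. It gives the time, the measured TCP pose, the force and the opening at its end, in the units of the state.
- get_obs(): the state, without advancing time (a new reading comes with each control period).
- grab_frame(name): name is "scene" or "top" or "wrist"; returns the picture (384x512x3 uint8, red, green, blue); there is no depth.
- camera_info(name): a dict with "intrinsics" (3x3 intrinsics, pixels), "xyz" and "attitude" of the camera in the world. Camera axes: x right, y down, z forward; pixel columns grow to the right and rows downward; lengths in mm; the calibration is good to about 2 mm. A picture is of the moment at which its call begins: read the wrist's pose just before it. camera_info takes no time and is no camera call; for the wrist camera it gives the pose at the moment of the call.
- hand_in(): hands the job in, once; it reports no verdict.
The state is a dict: "clock": time; "qpos": joint angles; "qd": joint speeds; "joint_torque": joint torques, N m; "tool_pos": TCP position; "ee_rot": TCP orientation; "force": force on the tool from outside, world axes, zero at the start; "torque": the same for the moment, N m; "opening": opening from 0.0 (shut) to 1.0 (fully open).
Only numpy, scipy, OpenCV 4.12 (cv2) and the standard library are available. Lean on these libraries where they do the work, as an engineer would, in place of code of your own. Each camera call takes 0.05 s, during which the arm holds its last target. There are 200 camera calls.

## Working session

There is one attempt and no reset: what is moved stays moved. The work goes in short steps, Python scripts to look and compute and a tool call to move; the robot and the scene stay as the last step left them, time stands still between calls to the robot, and variables do not carry over. Pictures are saved under pics/ and viewed, about 8 in all and at most 12, crops included, and the job is handed in when it is done.

Besides the shell and the picture viewer there is one more tool, called as name(argument=value, ...) on one line, values as JSON. arm_command: Moves the arm, as the interface text tells. Its arguments: {"type":"object","properties":{"deltas":{"type":"string"}},"required":["deltas"]}

```bash
mkdir -p pics; python3 - <<'E'
from bench import *
import cv2,numpy as np
o=get_obs();print(o['clock'],o['tool_pos'],o['ee_rot'],o['opening'])
for n in("scene","top"):
    f=grab_frame(n);i=camera_info(n);print(n,i)
    cv2.imwrite(f"pics/{n}0.png",f[:,:,::-1])
E
```

```text
0.0 [ 319.43581167 -649.95478663  244.13223126] [-2.66588155  1.66008577  0.00308318] 0.999453645739226
scene {'intrinsics': array([[350.79400447,   0.        , 255.89379103],
       [  0.        , 350.79400447, 194.79831146],
       [  0.        ,   0.        ,   1.        ]]), 'xyz': array([1077.50394466, -535.2255569 ,  822.82232273]), 'attitude': array([-2.23251139, -0.82629516,  0.3663836 ])}
top {'intrinsics': array([[469.93985462,   0.        , 265.88577028],
       [  0.        , 469.93985462, 183.74356127],
       [  0.        ,   0.        ,   1.        ]]), 'xyz': array([ 390.29764339,   -5.19355687, 1326.96471087]), 'attitude': array([-2.11149059,  2.15326326, -0.21452446])}
```

View pics/scene0.png

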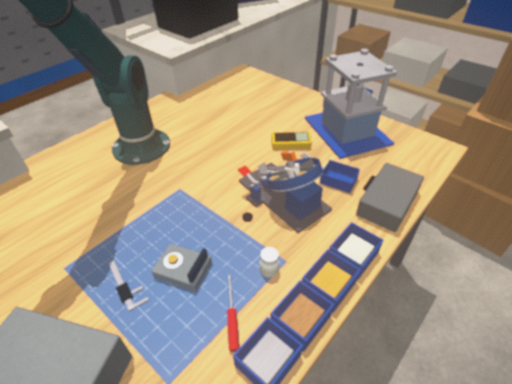

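View pics/top0.png

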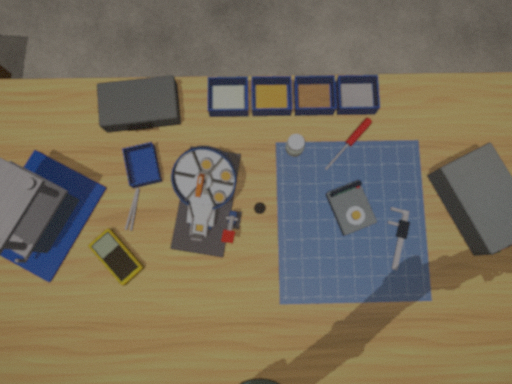

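The scene view shows the feeder at (290,185), the tester at (183,265) and a black look-alike at (247,217). In the top view the ring is at (205,178), the chute end near (199,230), the red lever pad at (229,237) and the contact at (355,215). The black disc at (260,208) is the look-alike to ignore. Next I'll measure these.

```bash
cat > h.py <<'E'
from bench import *
import cv2,numpy as np
from scipy.spatial.transform import Rotation as R
def ray(i,u,v):
    d=np.linalg.inv(i['intrinsics'])@[u,v,1.];d=R.from_rotvec(i['attitude']).as_matrix()@d
    return np.array(i['xyz']),d/np.linalg.norm(d)
def plane(i,u,v,z):
    o,d=ray(i,u,v);return o+d*(z-o[2])/d[2]
def tri(a,b):
    (o,d),(p,e)=a,b
    s=np.linalg.lstsq(np.c_[d,-e],p-o,rcond=None)[0];A=o+d*s[0];B=p+e*s[1]
    return (A+B)/2,np.linalg.norm(A-B)
def proj(i,P):
    c=R.from_rotvec(i['attitude']).as_matrix().T@(np.asarray(P)-i['xyz']);q=i['intrinsics']@c;return q[:2]/q[2]
def blobs(f,lo,hi,roi,amin=8):
    h=cv2.cvtColor(f,cv2.COLOR_RGB2HSV);m=cv2.inRange(h,lo,hi);k=np.zeros_like(m);x0,y0,x1,y1=roi;k[y0:y1,x0:x1]=m[y0:y1,x0:x1]
    n,l,s,c=cv2.connectedComponentsWithStats(k)
    return [(int(s[j,4]),c[j].round(1).tolist(),s[j,:4].tolist()) for j in range(1,n) if s[j,4]>=amin],l
E
python3 - <<'E'
from h import *
T=cv2.imread('pics/top0.png')[:,:,::-1].copy();S=cv2.imread('pics/scene0.png')[:,:,::-1].copy()
it,is_=camera_info('top'),camera_info('scene')
for nm,lo,hi in(("orange",(5,150,120),(14,255,255)),("red",(0,150,120),(4,255,255)),("brass",(15,90,120),(28,255,255)),("blue",(105,60,30),(125,255,200))):
    print(nm,'T',blobs(T,lo,hi,(165,140,245,260))[0],'\n S',blobs(S,lo,hi,(230,145,330,230))[0])
print('contact',blobs(T,(15,90,100),(28,255,255),(325,180,380,240))[0],blobs(S,(15,90,100),(28,255,255),(150,240,215,295))[0])
a=cv2.resize(T[140:260,165:245],None,fx=5,fy=5,interpolation=cv2.INTER_CUBIC)
b=cv2.resize(S[145:230,230:330],None,fx=4,fy=4,interpolation=cv2.INTER_CUBIC)
c=np.zeros((600,800,3),np.uint8);c[:600,:400]=a;c[:340,400:]=b
t=cv2.resize(S[235:295,145:215],None,fx=4,fy=4,interpolation=cv2.INTER_CUBIC);c[350:590,400:680]=t
cv2.imwrite('pics/crop1.png',c[:,:,::-1])
E
```

```text
orange T [(40, [199.3, 188.2], [196, 178, 7, 18]), (22, [232.1, 237.6], [227, 231, 9, 12])] 
 S [(107, [288.2, 155.4], [281, 151, 15, 10]), (31, [242.9, 169.5], [238, 166, 13, 10])]
red T [(119, [227.2, 235.7], [222, 230, 12, 12])] 
 S [(45, [244.3, 170.7], [240, 167, 10, 9])]
brass T [(2961, [201.9, 200.0], [165, 140, 80, 120]), (62, [206.0, 164.3], [202, 160, 9, 9]), (59, [225.3, 175.6], [221, 172, 9, 8]), (17, [198.1, 189.3], [196, 185, 5, 10]), (59, [218.6, 196.9], [215, 193, 9, 9]), (38, [199.0, 227.5], [196, 225, 7, 6])] 
 S [(3371, [261.4, 181.5], [230, 145, 100, 85]), (12, [301.0, 172.5], [299, 171, 5, 4]), (19, [273.7, 176.8], [271, 175, 6, 4]), (13, [317.0, 181.2], [315, 179, 4, 5]), (136, [325.7, 194.8], [321, 185, 9, 21]), (256, [320.5, 223.2], [303, 211, 27, 19])]
blue T [(90, [211.5, 152.5], [188, 147, 45, 21]), (18, [234.2, 174.4], [233, 169, 3, 13]), (27, [174.1, 184.6], [172, 175, 7, 19]), (51, [223.7, 201.4], [214, 191, 20, 18]), (28, [183.4, 200.4], [179, 196, 10, 9]), (29, [232.8, 213.2], [229, 211, 8, 6])] 
 S [(18, [301.7, 160.8], [297, 159, 10, 4]), (558, [307.9, 177.3], [278, 162, 52, 27]), (482, [306.4, 194.9], [289, 183, 32, 27]), (22, [256.5, 187.5], [254, 185, 6, 6]), (21, [232.6, 227.3], [230, 224, 8, 6])]
contact [(50, [355.6, 214.6], [352, 211, 8, 8])] [(54, [172.4, 258.6], [169, 255, 8, 8])]
```

View pics/crop1.png

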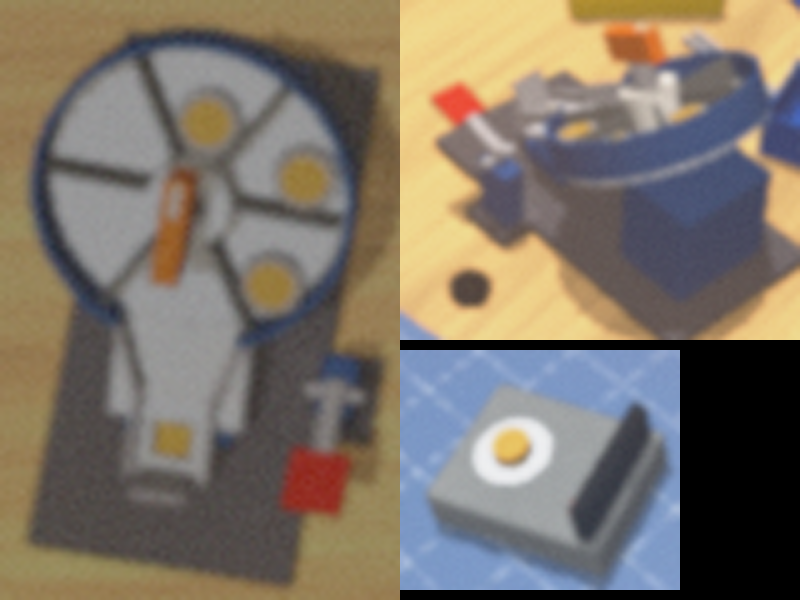

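Crop confirms it. The cells are clockwise from the opening: cell 1 at top px (218.6,197), cell 2 at (225,175.6) and cell 3 at (206,164). The knob is at (199.4,186), the ejector pad at (199,227.5) and the lever pad at (228,236). Next I'll fit the feeder pose.

```bash
python3 - <<'E'
from h import *
from scipy.optimize import least_squares
it,is_=camera_info('top'),camera_info('scene')
def H(p):
    c,s=np.cos(p[3]),np.sin(p[3]);q=np.pi/6
    x=np.array([c*np.cos(q),s*np.cos(q),np.sin(q)]);z=np.array([-c*np.sin(q),-s*np.sin(q),np.cos(q)])
    return np.c_[x,np.cross(z,x),z]
L=lambda p,v:p[:3]+H(p)@np.array(v,float)
k,e=tri(ray(it,199.4,186),ray(is_,288.5,155.5));print('knob',k,e)
lv,e=tri(ray(it,228.2,236.2),ray(is_,243.7,170.2));print('lever',lv,e)
ct,e=tri(ray(it,355.6,214.6),ray(is_,172.4,258.6));print('contact',ct,e,plane(it,355.6,214.6,45))
f=lambda p:np.r_[proj(it,L(p,(0,0,68)))-[199.4,186],proj(is_,L(p,(0,0,66)))-[288.5,155.5],proj(it,L(p,(-148,0,-1.5)))-[199.2,227.6]]
r=least_squares(f,np.r_[k-[0,0,60],0.]);p=r.x;print(p,r.fun.round(2))
print('yaw',np.degrees(p[3]))
for c,s in(((218.6,196.9),(273.7,176.8)),((225.3,175.6),None),((206,164.3),(301,172.5))):
    o,d=ray(it,*c);n=H(p)[:,2];t=n@(L(p,(0,0,10))-o)/(n@d);P=H(p).T@(o+t*d-p[:3]);print('cell',P.round(1),np.hypot(*P[:2]),np.degrees(np.arctan2(P[1],P[0])))
print('lever in H',H(p).T@(lv-p[:3]),'stop',L(p,(-165,0,0)),'laneend',L(p,(-148,0,-1.5)),'knob',L(p,(0,0,66)))
# ring rim check
print([proj(it,L(p,(82*np.cos(a),82*np.sin(a),22))).round(1).tolist() for a in np.arange(0,6.28,np.pi/4)])
np.save('hop.npy',p)
# tester display direction (top dark)
T=cv2.imread('pics/top0.png')[:,:,::-1].copy()
print(blobs(T,(0,0,0),(180,255,60),(320,170,380,240))[0])
E
```

```text
knob [602.94582382 139.78038494 173.55472634] 2.530487961070623
lever [481.82769058  72.9315365   93.98489311] 0.4663492541164528
contact [ 537.90043934 -275.18211109   41.73444223] 1.2112534006773703 [ 537.85276642 -273.98390988   45.        ]
[ 6.35989713e+02  1.33302756e+02  1.17093738e+02 -1.73915490e-01] [-0.25 -0.36 -0.42  0.11 -0.02  0.12]
yaw -9.964623545813835
cell [-45.1 -44.5  10. ] 63.38764980220472 -135.41293836053302
cell [ 16.4 -55.5  10. ] 57.833054972738964 -73.5606370673416
cell [38.8 -2.6 10. ] 38.87359238726079 -3.8971278050946583
lever in H [-134.00159233  -86.13671608   50.68206022] stop [495.25111108 158.0291792   34.59373761] laneend [510.49013793 155.35182821  41.7946995 ] knob [603.48752485 139.01307848 174.25141426]
[[205.8, 149.3], [182.3, 154.9], [171.3, 174.9], [178.7, 197.1], [199.7, 208.8], [222.4, 203.8], [234.1, 184.6], [227.4, 161.8]]
[(111, [344.8, 188.1], [330, 181, 31, 16])]
```

```bash
cat >> h.py <<'E'
p=np.load('hop.npy') if __import__('os').path.exists('hop.npy') else None
def H(p):
    c,s=np.cos(p[3]),np.sin(p[3]);q=np.pi/6
    x=np.array([c*np.cos(q),s*np.cos(q),np.sin(q)]);z=np.array([-c*np.sin(q),-s*np.sin(q),np.cos(q)])
    return np.c_[x,np.cross(z,x),z]
def L(p,v): return p[:3]+H(p)@np.array(v,float)
def frame(z,x):
    z=z/np.linalg.norm(z);x=x-z*(x@z);x/=np.linalg.norm(x);return np.c_[x,np.cross(z,x),z]
def go(P,M):
    o=get_obs();C=R.from_rotvec(o['ee_rot']).as_matrix()
    print('delta',(C.T@(P-o['tool_pos'])).round(1),np.degrees(R.from_matrix(C.T@M).as_rotvec()).round(1),'q',np.round(o['qpos'],2),'t',o['clock'])
E
python3 - <<'E'
from h import *
Hm=H(p);M=frame(-Hm[:,2],Hm[:,1])
print(L(p,(0,0,141)));go(L(p,(0,0,141)),M)
E
```

```text
[566.55322053 145.50208182 239.20331954]
delta [-604.9 -572.7    6.2] [ -12.4   37.5 -139.7] q [ 1.02  0.59  0.05  1.61 -0.03  0.94 -0.03] t 0.1
```

arm_command(deltas="-302 -286 0 -6 19 -70 1;-302 -286 0 -6 19 -70 1;-302 -286 0 -6 19 -70 1;-302 -286 0 -6 19 -70 1;-302 -286 0 -6 19 -70 1;-605 -573 6 -12.4 37.5 -139.7 1;-605 -573 6 -12.4 37.5 -139.7 1;-605 -573 6 -12.4 37.5 -139.7 1;-605 -573 6 -12.4 37.5 -139.7 1;-605 -573 6 -12.4 37.5 -139.7 1")

```text
clock: 0.93
tool_pos: [443.4, -250.6, 243.2]
ee_rot: [2.877, 0.152, 0.301]
force: [1.0, -0.1, -0.9]
opening: 0.998
```

```bash
python3 - <<'E'
from h import *
Hm=H(p);M=frame(-Hm[:,2],Hm[:,1])
go(L(p,(0,0,141)),M)
E
```

```text
delta [ 169.8 -373.6  -60.8] [ -6.1  18.8 -70.4] q [ 0.45  0.24 -0.13  2.28  0.5   0.38 -0.01] t 0.9333
```

arm_command(deltas="170 -374 -61 -6 19 -70 1;170 -374 -61 -6 19 -70 1;170 -374 -61 -6 19 -70 1;170 -374 -61 -6 19 -70 1;170 -374 -61 -6 19 -70 1;170 -374 -61 -6 19 -70 1;170 -374 -61 -6 19 -70 1;170 -374 -61 -6 19 -70 1;170 -374 -61 -6 19 -70 1;170 -374 -61 -6 19 -70 1")

```text
clock: 1.77
tool_pos: [568.9, 145.7, 239.5]
ee_rot: [2.094, 1.712, 0.47]
force: [0.7, -0.3, 0.3]
opening: 0.997
```

```bash
python3 - <<'E'
from h import *
Hm=H(p);M=frame(-Hm[:,2],Hm[:,1])
go(L(p,(0,0,141)),M)
i=camera_info('wrist');f=grab_frame('wrist');cv2.imwrite('pics/w1.png',f[:,:,::-1]);np.save('w1.npy',i,allow_pickle=True)
for n,P in(('knobtop',(0,0,76)),('lane',(-148,0,-1.5))):print(n,proj(i,L(p,P)))
print(blobs(f,(5,150,100),(14,255,255),(0,0,512,384),60)[0]);print(blobs(f,(16,90,100),(28,255,255),(0,0,512,384),60)[0])
E
```

```text
delta [-0.7 -2.2 -0.9] [-0.   0.2 -1.5] q [-0.29  0.34 -0.24  2.23  1.22  0.43 -0.23] t 1.7667
knobtop [252.77859663 207.36257816]
lane [248.86835347  18.87845435]
[(412, [252.2, 180.3], [244, 168, 18, 32])]
[(12462, [117.7, 92.5], [21, 0, 173, 231]), (582, [161.1, 12.7], [147, 0, 28, 28]), (27656, [422.4, 88.6], [310, 0, 202, 225]), (589, [248.3, 19.7], [237, 7, 24, 27]), (544, [204.4, 141.0], [192, 128, 26, 27]), (675, [251.5, 213.7], [240, 187, 21, 54]), (441, [198.4, 202.0], [187, 191, 24, 23]), (1121, [77.1, 223.4], [54, 208, 48, 32]), (2174, [19.2, 246.5], [0, 217, 45, 60]), (228, [190.3, 253.8], [176, 249, 34, 11]), (110, [127.8, 260.1], [117, 257, 22, 8])]
```

View pics/w1.png

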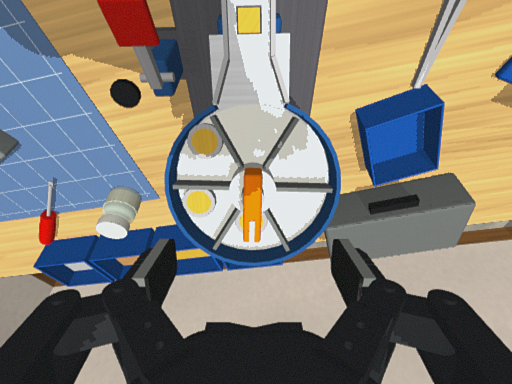

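The wrist view shows the knob bar at (252,168)–(250,242), in line with the chute. The pad is at (248,20), and cells 1 and 2 are at (204,141) and (198,202). All agree with the model within 1–2 px, so I'll descend and grip the knob.

arm_command(deltas="0 0 25 0 0 0 1;0 0 50 0 0 0 1;0 0 70 0 0 0 1;0 0 79 0 0 0 1;0 0 79 0 0 0 1;0 0 79 0 0 0 0;0 0 79 0 0 0 -0.4;0 0 79 0 0 0 -0.7;0 0 79 0 0 0 -1;0 0 79 0 0 0 -1")

```text
clock: 2.65
tool_pos: [607.9, 136.0, 172.2]
ee_rot: [2.101, 1.703, 0.471]
force: [0.4, 0.5, -0.2]
opening: 0.301
```

arm_command(deltas="0 0 0 0 0 0 -1;0 0 0 0 0 0 -1;0 0 0 0 0 0 -1;0 0 0 0 0 0 -1;0 0 0 0 0 0 -1")

```text
clock: 3.07
tool_pos: [608.0, 137.4, 172.4]
ee_rot: [2.1, 1.705, 0.473]
force: [-2.7, 1.0, 5.3]
opening: 0.183
```

```bash
python3 - <<'E'
from h import *
Hm=H(p);M=frame(-Hm[:,2],Hm[:,1])
go(L(p,(0,0,61)),M);o=get_obs();print(o['force'],o['torque'])
E
```

```text
delta [ 0.7 -3.2  1.1] [ 0.   0.1 -1.8] q [-0.3   0.49 -0.17  2.21  1.56  0.37 -0.55] t 3.0667
[-2.67765698  0.98929832  5.32134996] [0.35683941 0.44896936 0.0810173 ]
```

```bash
python3 - <<'E'
from h import *
i=np.load('w1.npy',allow_pickle=True).item()
for v in((-28,0,76),(28,0,76),(-28,0,50),(28,0,50)):print(v,proj(i,L(p,v)))
for r in(80,):print([proj(i,L(p,(r*np.cos(a),r*np.sin(a),22))).round(1).tolist() for a in np.arange(0,6.28,np.pi/2)])
f=cv2.imread('pics/w1.png')[:,:,::-1]
print(f[160:250:3,251].tolist())
E
```

```text
(-28, 0, 76) [251.7654703  172.06107403]
(28, 0, 76) [253.71203971 239.88758886]
(-28, 0, 50) [252.08638216 164.69736382]
(28, 0, 50) [253.80861292 226.01447017]
[[255.2, 259.6], [336.3, 185.1], [250.7, 99.6], [170.6, 189.1]]
[[199, 198, 186], [119, 119, 111], [122, 122, 113], [129, 66, 5], [129, 66, 10], [181, 86, 10], [207, 103, 10], [209, 107, 10], [208, 104, 10], [207, 103, 10], [207, 102, 10], [233, 153, 10], [231, 152, 10], [231, 151, 10], [231, 151, 10], [231, 152, 10], [231, 150, 10], [232, 154, 10], [231, 151, 10], [232, 151, 10], [230, 156, 61], [230, 237, 242], [229, 236, 240], [229, 235, 239], [229, 235, 238], [229, 234, 237], [229, 234, 238], [228, 234, 237], [230, 234, 236], [197, 197, 185]]
```

arm_command(deltas="0 0 0 0 0 2 -1;0 0 0 0 0 5 -1;0 0 0 0 0 8 -1;0 0 0 0 0 11 -1;0 0 0 0 0 14 -1;0 0 0 0 0 17 -1;0 0 0 0 0 19.5 -1;0 0 0 0 0 22 -1;0 0 0 0 0 24 -1;0 0 0 0 0 26 -1")

```text
clock: 3.9
tool_pos: [607.6, 136.5, 172.3]
ee_rot: [2.488, 1.215, 0.597]
force: [-4.7, 0.3, 6.0]
opening: 0.187
```

arm_command(deltas="0 0 0 0 0 2 -1;0 0 0 0 0 4 -1;0 0 0 0 0 6 -1;0 0 0 0 0 8 -1;0 0 0 0 0 10 -1;0 0 0 0 0 12 -1;0 0 0 0 0 14 -1;0 0 0 0 0 16 -1;0 0 0 0 0 18 -1;0 0 0 0 0 18 -1")

```text
clock: 4.73
tool_pos: [607.2, 136.0, 172.1]
ee_rot: [2.7, 0.826, 0.671]
force: [-4.2, 0.4, 6.9]
opening: 0.183
```

```bash
python3 - <<'E'
from h import *
Hm=H(p);M=frame(-Hm[:,2],Hm[:,1])
go(L(p,(0,0,61)),M);o=get_obs();print(o['force'],o['opening'])
f=grab_frame('scene');t=grab_frame('top');w=grab_frame('wrist')
c=np.zeros((600,800,3),np.uint8);c[:384,:512]=w;c[390:,:280]=cv2.resize(f[145:215,235:328],(280,210));c[200:600,512:800]=cv2.resize(t[150:250,165:237],(288,400));cv2.imwrite('pics/c2.png',c[:,:,::-1])
E
```

```text
delta [-0.2 -3.4  1. ] [  0.1   0.3 -45.9] q [-0.27  0.49 -0.21  2.21  1.56  0.39 -1.31] t 4.7333
[-4.23532306  0.35103037  6.89054642] 0.18294932941261668
```

View pics/c2.png

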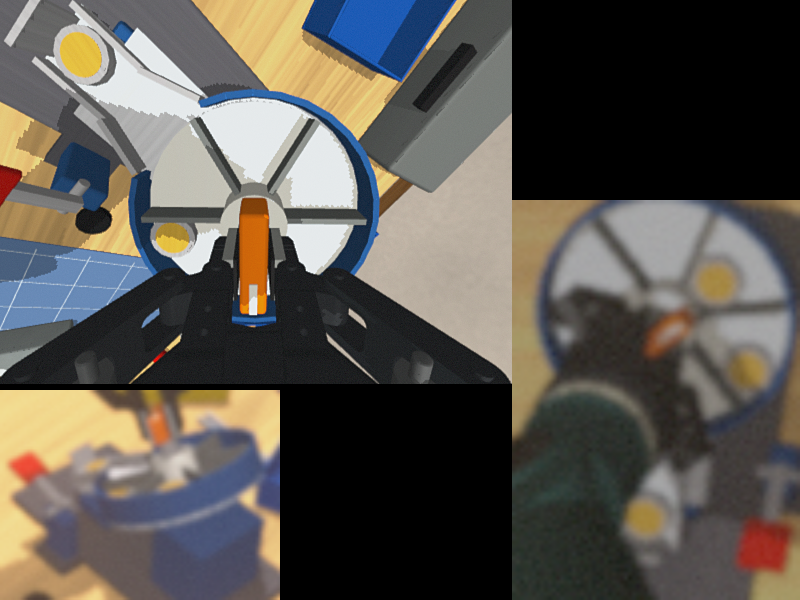

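Cell 1 sits at the stop (wrist px 82,54), with cells 2 and 3 still in the drum. I'll continue to about 1.9 rad.

arm_command(deltas="0 0 0 0 0 2 -1;0 0 0 0 0 5 -1;0 0 0 0 0 8 -1;0 0 0 0 0 11 -1;0 0 0 0 0 14 -1;0 0 0 0 0 17 -1;0 0 0 0 0 20 -1;0 0 0 0 0 23 -1;0 0 0 0 0 26 -1;0 0 0 0 0 29 -1")

```text
clock: 5.72
tool_pos: [606.3, 135.6, 171.6]
ee_rot: [2.924, 0.127, 0.762]
force: [-6.7, -0.1, 6.5]
opening: 0.182
```

arm_command(deltas="0 0 0 0 0 2 -1;0 0 0 0 0 5 -1;0 0 0 0 0 8 -1;0 0 0 0 0 11 -1;0 0 0 0 0 14 -1;0 0 0 0 0 17 -1;0 0 0 0 0 20 -1;0 0 0 0 0 23 -1;0 0 0 0 0 25 -1;0 0 0 0 0 27 -1")

```text
clock: 6.55
tool_pos: [605.5, 135.7, 171.1]
ee_rot: [-2.977, 0.578, -0.808]
force: [-8.2, -1.1, 6.6]
opening: 0.183
```

arm_command(deltas="0 0 0 0 0 2 -1;0 0 0 0 0 4 -1;0 0 0 0 0 6 -1;0 0 0 0 0 7 -1;0 0 0 0 0 7 -1;0 0 0 0 0 7 -1")

```text
clock: 7.05
tool_pos: [605.2, 135.9, 171.0]
ee_rot: [-2.908, 0.749, -0.798]
force: [-8.5, 0.3, 5.6]
opening: 0.189
```

```bash
python3 - <<'E'
from h import *
Hm=H(p);M=frame(-Hm[:,2],Hm[:,1])
go(L(p,(0,0,61)),M);o=get_obs();print(o['force'],o['opening'])
w=grab_frame('wrist');i=camera_info('wrist');cv2.imwrite('pics/w3.png',w[:,:,::-1])
for v in((-148,0,8.5),(-114,0,8.5)):print(proj(i,L(p,v)))
print([b for b in blobs(w,(20,120,150),(28,255,255),(0,0,512,384),200)[0]])
E
```

```text
delta [-1.2 -2.6  1. ] [   0.2    0.4 -108.8] q [-0.22  0.49 -0.27  2.21  1.56  0.42 -2.41] t 7.05
[-8.46538766  0.28171766  5.5584866 ] 0.18911792260158142
[ 74.37653968 268.34221723]
[112.87150985 256.15961009]
[(1217, [240.1, 50.2], [215, 0, 56, 90]), (216, [247.7, 25.4], [235, 0, 28, 57]), (901, [120.6, 81.7], [75, 14, 84, 130]), (2357, [76.9, 101.4], [5, 25, 123, 131]), (278, [335.9, 64.9], [324, 34, 26, 60]), (458, [201.0, 74.0], [184, 48, 38, 48]), (294, [321.5, 75.7], [311, 49, 25, 57]), (407, [181.8, 85.1], [166, 62, 31, 47]), (1523, [29.7, 127.0], [0, 78, 72, 92]), (359, [14.3, 158.5], [0, 135, 35, 46]), (724, [403.6, 195.6], [391, 171, 26, 50]), (707, [111.4, 256.2], [96, 243, 32, 28]), (674, [72.3, 268.2], [57, 255, 32, 27]), (319, [19.1, 330.7], [0, 312, 40, 40]), (300, [9.4, 356.1], [0, 342, 32, 34])]
```

View pics/w3.png

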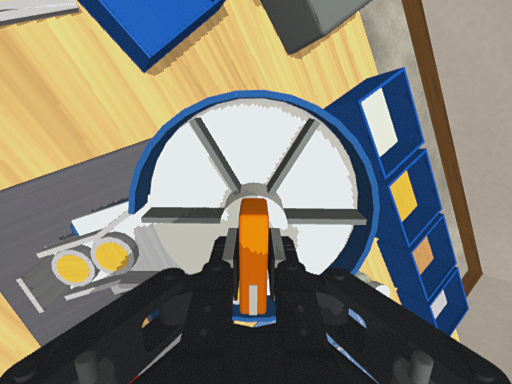

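Both cells are queued in the lane: cell 1 at (72,268), as predicted, and cell 2 at (111,256). I'll release and retreat.

arm_command(deltas="0 0 0 0 0 0 0;0 0 0 0 0 0 1;0 0 0 0 0 0 1;0 0 0 0 0 0 1;0 0 -20 0 0 0 1;0 0 -50 0 0 0 1;0 0 -80 0 0 0 1;0 0 -80 0 0 0 1")

```text
clock: 7.77
tool_pos: [568.5, 145.2, 245.0]
ee_rot: [-2.9, 0.746, -0.807]
force: [0.5, 0.4, 0.0]
opening: 0.999
```

```bash
python3 - <<'E'
from h import *
Hm=H(p);xh=np.array([np.cos(p[3]),np.sin(p[3]),0]);yh=Hm[:,1]
M=frame(np.array([0,0,-1.]),yh)
P=np.array([481.8,72.9,94+14+45]);go(P,M)
w=grab_frame('wrist');i=camera_info('wrist');cv2.imwrite('pics/w4.png',w[:,:,::-1])
print([proj(i,L(p,(55*np.cos(a),55*np.sin(a),10))).round() for a in np.radians([-60,-80,-100])])
t=grab_frame('top');cv2.imwrite('pics/t4.png',t[:,:,::-1])
print(blobs(t,(15,90,120),(28,255,255),(170,140,240,250),20)[0])
print(camera_info('wrist')['xyz'])
E
```

```text
delta [-75.5 116.9  42.8] [  20.5  -28.6 -106. ] q [-0.23  0.33 -0.32  2.23  1.23  0.45 -2.11] t 7.7667
[array([288., 218.]), array([273., 229.]), array([257., 234.])]
[(747, [200.1, 146.4], [170, 140, 70, 33]), (154, [237.1, 195.5], [233, 171, 7, 40]), (55, [171.8, 194.1], [170, 185, 7, 16]), (51, [223.0, 193.3], [219, 190, 8, 8]), (52, [197.7, 229.4], [194, 225, 9, 9]), (174, [234.0, 242.0], [225, 229, 15, 21])]
[539.97119175 223.36322618 365.2960952 ]
```

arm_command(deltas="-75 117 20 10 -14 -53 -1;-75 117 20 10 -14 -53 -1;-75 117 20 10 -14 -53 -1;-75 117 20 10 -14 -53 -1;-75 117 20 10 -14 -53 -1;-75 117 20 10 -14 -53 -1;-75.5 117 43 20.5 -28.6 -106 -1;-75.5 117 43 20.5 -28.6 -106 -1;-75.5 117 43 20.5 -28.6 -106 -1;-75.5 117 43 20.5 -28.6 -106 -1")

```text
clock: 8.7
tool_pos: [483.3, 68.3, 147.5]
ee_rot: [-3.042, -0.572, -0.499]
force: [0.3, -0.2, 0.4]
opening: -0.002
```

```bash
python3 - <<'E'
from h import *
M=frame(np.array([0,0,-1.]),H(p)[:,1])
go(np.array([481.8,72.9,94+14+45]),M)
E
```

```text
delta [ 2.  -4.6 -5.4] [ 12.  -14.9 -58.2] q [-0.04  0.41 -0.25  2.41  1.46  0.12 -1.32] t 8.7
```

arm_command(deltas="2 -5 -5 12 -15 -58 -1;2 -5 -5 12 -15 -58 -1;2 -5 -5 12 -15 -58 -1;2 -5 -5 12 -15 -58 -1;2 -5 -5 12 -15 -58 -1;2 -5 -5 12 -15 -58 -1;2 -5 -5 12 -15 -58 -1;2 -5 -5 12 -15 -58 -1;2 -5 -5 12 -15 -58 -1;2 -5 -5 12 -15 -58 -1")

```text
clock: 9.53
tool_pos: [482.0, 72.6, 153.0]
ee_rot: [2.457, 1.957, 0.025]
force: [0.7, 0.1, -0.6]
opening: 0.001
```

```bash
python3 - <<'E'
from h import *
M=frame(np.array([0,0,-1.]),H(p)[:,1])
go(np.array([481.8,72.9,94+14+45]),M)
w=grab_frame('wrist');i=camera_info('wrist');cv2.imwrite('pics/w5.png',w[:,:,::-1])
print(proj(i,(481.8,72.9,94)),blobs(w,(0,150,90),(6,255,255),(0,0,512,384),100)[0])
E
```

```text
delta [ 0.3 -0.2 -0. ] [ 0.6 -0.7 -3. ] q [ 0.47  0.62 -0.98  2.19  0.81  0.73  0.28] t 9.5333
[250.51828687 209.68027351] [(1544, [254.4, 209.2], [232, 190, 44, 41])]
```

View pics/w5.png

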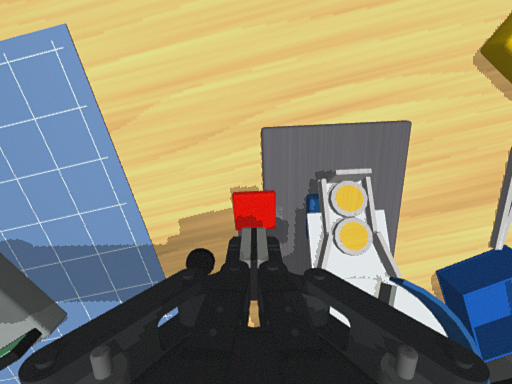

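The red pad is at (254,209), 4 px right of prediction. I'll shift +2 mm in tool x and push down in stages.

arm_command(deltas="2 0 20 0 0 0 -1;2 0 35 0 0 0 -1;2 0 42 0 0 0 -1;2 0 46 0 0 0 -1;2 0 49 0 0 0 -1;2 0 52 0 0 0 -1;2 0 54 0 0 0 -1;2 0 56 0 0 0 -1;2 0 58 0 0 0 -1;2 0 60 0 0 0 -1")

```text
clock: 10.42
tool_pos: [482.7, 76.6, 94.4]
ee_rot: [2.459, 1.952, 0.029]
force: [-3.2, -0.3, 4.8]
opening: 0.004
```

arm_command(deltas="0 0 1.5 0 0 0 -1;0 0 3 0 0 0 -1;0 0 4.5 0 0 0 -1;0 0 6 0 0 0 -1;0 0 7.5 0 0 0 -1;0 0 7.5 0 0 0 -1")

```text
clock: 10.92
tool_pos: [483.1, 76.6, 86.5]
ee_rot: [2.459, 1.953, 0.029]
force: [-2.5, -0.2, 2.2]
opening: -0.0
```

arm_command(deltas="0 0 1 0 0 0 -1;0 0 2 0 0 0 -1;0 0 3 0 0 0 -1;0 0 3 0 0 0 -1")

```text
clock: 11.25
tool_pos: [483.3, 76.7, 85.3]
ee_rot: [2.456, 1.951, 0.029]
force: [-7.1, -3.0, 20.4]
opening: -0.002
```

arm_command(deltas="0 0 1 0 0 0 -1;0 0 2 0 0 0 -1;0 0 3 0 0 0 -1;0 0 3 0 0 0 -1")

```text
clock: 11.58
tool_pos: [483.4, 76.8, 84.7]
ee_rot: [2.452, 1.95, 0.028]
force: [-11.8, -5.7, 47.0]
opening: -0.001
```

Hard stop found at tip z ≈ 71. I'll back off straight up, then look.

arm_command(deltas="0 0 -6 0 0 0 -1;0 0 -20 0 0 0 -1;0 0 -50 0 0 0 -1;0 0 -90 0 0 0 -1;0 0 -90 0 0 0 0;0 0 -90 0 0 0 0")

```text
clock: 12.08
tool_pos: [484.9, 76.4, 172.9]
ee_rot: [2.457, 1.949, 0.04]
force: [-0.6, -1.0, -0.0]
opening: 0.273
```

```bash
python3 - <<'E'
from h import *
Hm=H(p);M=frame(-Hm[:,2],Hm[:,1])
go(L(p,(-148,0,26))+[0,0,70],M)
w=grab_frame('wrist');i=camera_info('wrist');cv2.imwrite('pics/w6.png',w[:,:,::-1])
for v in((-148,0,26),(-148,0,8.5),(-114,0,8.5),(-131,0,8.5)):print(v,proj(i,L(p,v)))
print(blobs(w,(20,120,120),(28,255,255),(270,100,420,300),200)[0],blobs(w,(0,150,90),(6,255,255),(0,0,512,384),100)[0],o['force'] if 0 else get_obs()['force'])
t=grab_frame('top');cv2.imwrite('pics/t6.png',t[:,:,::-1])
c=np.zeros((384,800,3),np.uint8);c[:,:512]=w;c[:350,520:800]=cv2.resize(t[180:250,180:236],(280,350));cv2.imwrite('pics/c6.png',c[:,:,::-1])
E
```

```text
delta [81.3 -7.5 38.5] [-28.8  -0.1  -3.4] q [ 0.49  0.59 -1.01  2.18  0.76  0.75  0.31] t 12.0833
(-148, 0, 26) [341.89096164 185.01086906]
(-148, 0, 8.5) [336.39350167 188.88651749]
(-114, 0, 8.5) [340.56252257 223.55281599]
(-131, 0, 8.5) [338.45079011 205.99330991]
[(219, [296.5, 107.9], [270, 100, 63, 18]), (368, [322.6, 110.0], [273, 100, 102, 21]), (368, [406.4, 136.0], [393, 124, 27, 28]), (552, [342.7, 183.6], [330, 171, 27, 26]), (276, [404.2, 183.5], [388, 174, 32, 19]), (510, [339.9, 215.1], [327, 203, 26, 25]), (282, [401.0, 222.1], [384, 214, 36, 17])] [(1238, [248.1, 188.1], [231, 170, 36, 38])] [ 0.30489189 -0.36988268 -0.21531872]
```

View pics/c6.png

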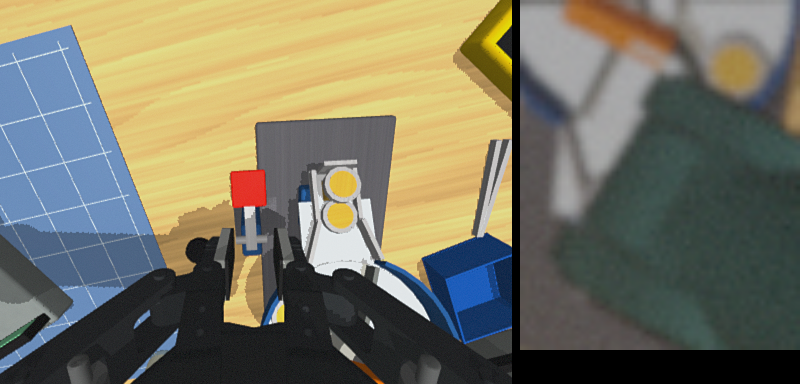

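Cell 1 is raised at (342.7,183.6), predicted (341.9,185.0), and the lever stays down. Cell 2 waits behind at (340,215). I'll move to hover with the 30° tilt.

arm_command(deltas="81 -7.5 20 -14 0 -3.4 0.4;81 -7.5 20 -14 0 -3.4 0.4;81 -7.5 20 -29 0 -3.4 0.4;81 -7.5 30 -29 0 -3.4 0.4;81 -7.5 38 -29 0 -3.4 0.4;81 -7.5 38 -29 0 -3.4 0.4;81 -7.5 38 -29 0 -3.4 0.4;81 -7.5 38 -29 0 -3.4 0.4")

```text
clock: 12.85
tool_pos: [490.1, 157.4, 131.1]
ee_rot: [2.067, 1.753, 0.456]
force: [0.0, -0.3, -0.1]
opening: 0.7
```

```bash
python3 - <<'E'
from h import *
Hm=H(p);M=frame(-Hm[:,2],Hm[:,1])
go(L(p,(-148,0,26))+[0,0,70],M)
go(L(p,(-148,0,26)),M)
w=grab_frame('wrist');i=camera_info('wrist');cv2.imwrite('pics/w7.png',w[:,:,::-1])
print(proj(i,L(p,(-148,0,26))),blobs(w,(20,120,120),(28,255,255),(180,60,340,300),200)[0])
E
```

```text
delta [ 1.4  8.1 -0.7] [-0.5 -0.   0.6] q [-0.08  0.58 -0.69  2.42  1.78  0.73 -0.9 ] t 12.85
delta [  1.7 -26.4  60.3] [-0.5 -0.   0.6] q [-0.08  0.58 -0.69  2.42  1.78  0.73 -0.9 ] t 12.85
[256.18175821 176.34932633] [(875, [257.6, 180.5], [241, 164, 34, 33]), (490, [256.2, 209.9], [242, 199, 30, 22])]
```

arm_command(deltas="1.5 8 0 -0.5 0 0.5 0.4;1.5 8 0 -0.5 0 0.5 0.4;1.5 -9 30 -0.5 0 0.5 0.4;1.5 -20 50 -0.5 0 0.5 0.4;1.5 -25 60 -0.5 0 0.5 0.4;1.5 -25 60 -0.5 0 0.5 0.4;1.5 -25 60 -0.5 0 0.5 0.4")

```text
clock: 13.48
tool_pos: [502.5, 156.3, 69.1]
ee_rot: [2.074, 1.727, 0.47]
force: [-0.0, -0.2, 0.1]
opening: 0.701
```

```bash
python3 - <<'E'
from h import *
Hm=H(p);M=frame(-Hm[:,2],Hm[:,1])
print(get_obs()['force'],get_obs()['qd'].round(2));go(L(p,(-148,0,26)),M)
i=camera_info('wrist');w=grab_frame('wrist');cv2.imwrite('pics/w8.png',w[:,:,::-1])
print(proj(i,L(p,(-148,0,26))),blobs(w,(20,120,120),(28,255,255),(180,40,340,340),200)[0])
E
```

```text
[-0.02808568 -0.23099001  0.07465888] [-0.   -0.04 -0.01  0.01  0.    0.   -0.  ]
delta [ 0.4 -6.7  0.1] [ 0.3  0.1 -0.4] q [-0.08  0.75 -0.68  2.43  1.97  0.85 -1.08] t 13.4833
[254.01921296 242.5674954 ] [(1508, [256.8, 246.2], [234, 226, 47, 41]), (482, [255.7, 278.2], [237, 268, 39, 20])]
```

View pics/w8.png

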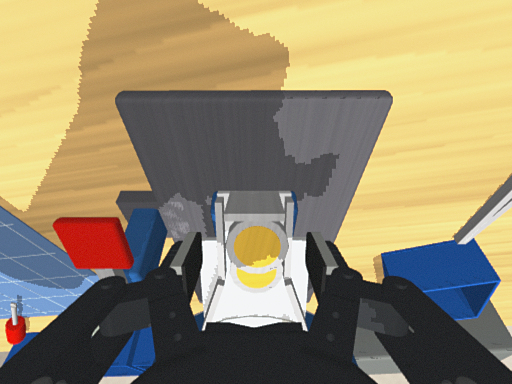

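arm_command(deltas="1 -4.5 0 0 0 0 0.4;1 -4.5 0 0 0 0 0.4;1 -4.5 0 0 0 0 0;1 -4.5 0 0 0 0 -0.1;1 -4.5 0 0 0 0 -0.2;1 -4.5 0 0 0 0 -0.3;1 -4.5 0 0 0 0 -0.5;1 -4.5 0 0 0 0 -1;1 -4.5 0 0 0 0 -1;1 -4.5 0 0 0 0 -1")

```text
clock: 14.37
tool_pos: [498.2, 158.5, 67.4]
ee_rot: [2.071, 1.729, 0.472]
force: [-1.4, -0.1, 5.1]
opening: 0.368
```

```bash
python3 - <<'E'
from h import *
Hm=H(p);M=frame(-Hm[:,2],Hm[:,1])
print(get_obs()['force'],get_obs()['opening']*85);go(L(p,(-148,0,26)),M)
i=camera_info('wrist');w=grab_frame('wrist');cv2.imwrite('pics/w9.png',w[:,:,::-1])
print(proj(i,L(p,(-148,0,26))),blobs(w,(20,120,120),(28,255,255),(180,40,340,340),200)[0])
E
```

```text
[-1.39569136 -0.09214545  5.10570363] 31.25770677516008
delta [-1.  -1.8  1. ] [ 0.3  0.  -0.3] q [-0.09  0.75 -0.68  2.43  1.98  0.87 -1.09] t 14.3667
[251.30756277 249.71130115] [(1436, [253.4, 252.9], [231, 233, 46, 40]), (452, [253.5, 284.0], [235, 275, 38, 18])]
```

arm_command(deltas="0 0 0 0 0 0 -1;0 0 0 0 0 0 -1;0 0 -3 0 0 0 -1;0 0 -6 0 0 0 -1;0 0 -10 0 0 0 -1;0 0 -15 0 0 0 -1;0 0 -20 0 0 0 -1;0 0 -20 0 0 0 -1")

```text
clock: 15.08
tool_pos: [487.1, 160.5, 85.0]
ee_rot: [2.072, 1.731, 0.471]
force: [-0.7, -1.1, 0.4]
opening: 0.367
```

```bash
python3 - <<'E'
from h import *
print(get_obs()['force'],get_obs()['opening']*85)
i=camera_info('wrist');w=grab_frame('wrist');cv2.imwrite('pics/w10.png',w[:,:,::-1])
print(blobs(w,(20,120,120),(28,255,255),(180,40,340,340),100)[0])
c=np.hstack([cv2.resize(cv2.imread('pics/w9.png')[190:340,160:350],(400,316)),cv2.resize(w[190:340,160:350,::-1],(400,316))]);cv2.imwrite('pics/c10.png',c)
E
```

```text
[-0.67592715 -1.14027992  0.44767095] 31.230526852013757
[(118, [250.1, 217.6], [237, 215, 30, 8]), (1436, [253.4, 252.8], [231, 233, 46, 40])]
```

View pics/c10.png

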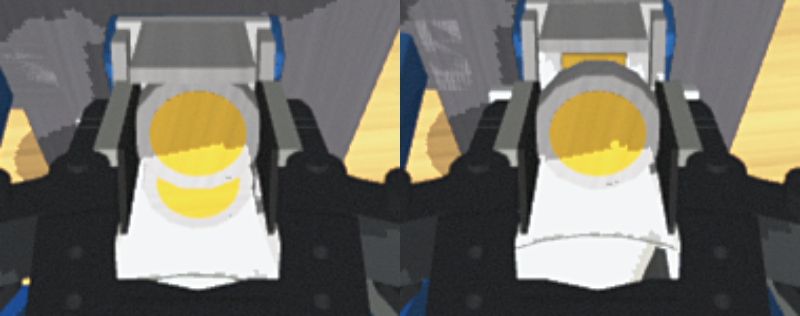

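The cell is held firmly, with the same image position before and after the lift. The lane behind it is undisturbed. Next: the cell's place in the tool frame and the move to the tester.

```bash
python3 - <<'E'
from h import *
o=get_obs();C=R.from_rotvec(o['ee_rot']).as_matrix();i=camera_info('wrist')
print('cam in tool',C.T@(i['xyz']-o['tool_pos']))
a,d=ray(i,253.4,252.8);a=C.T@(a-o['tool_pos']);d=C.T@d
for z in(-1,1,3):print(z,a+d*(z-a[2])/d[2])
M=frame(np.array([0,0,-1.]),H(p)[:,1])
go(np.array([537.9,-274.6,180]),M)
E
```

```text
cam in tool [   0.31330025  -76.88542886 -128.30494453]
-1 [ 0.09376075 -1.1703479  -1.        ]
1 [0.09031172 0.0191594  1.        ]
3 [0.08686268 1.20866671 3.        ]
delta [-418.9  158.1  -19.4] [30.3 -0.1 -0.3] q [-0.1   0.71 -0.7   2.45  1.93  0.85 -1.07] t 15.1333
```

arm_command(deltas="0 20 -35 0 0 0 -1;0 45 -78 0 0 0 -1;-30 60 -78 6 0 0 -1;-65 80 -70 11 0 0 -1;-105 95 -60 16 0 0 -1;-145 110 -55 20 0 0 -1;-185 120 -50 24 0 0 -1;-225 130 -40 28 0 0 -1;-265 140 -35 30 0 0 -1;-305 150 -30 30.3 0 0 -1")

```text
clock: 15.97
tool_pos: [523.2, -10.6, 179.1]
ee_rot: [2.393, 2.005, 0.016]
force: [1.8, 0.5, -0.6]
opening: 0.367
```

```bash
python3 - <<'E'
from h import *
M=frame(np.array([0,0,-1.]),H(p)[:,1])
go(np.array([537.9,-274.6,150]),M);o=get_obs();print(o['tool_pos'],o['opening'])
E
```

```text
delta [-257.3   60.    31.6] [ 1.2  0.3 -0.1] q [ 0.56  0.56 -0.86  2.1   0.66  0.74  0.66] t 15.9667
[523.16666044 -10.56259242 179.12956034] 0.3674479315427355
```

arm_command(deltas="-35 9 5 1.2 0 0 -1;-70 18 10 1.2 0 0 -1;-105 25 15 1.2 0 0 -1;-140 33 20 1.2 0 0 -1;-175 41 25 1.2 0 0 -1;-205 48 30 1.2 0 0 -1;-230 54 31 1.2 0 0 -1;-230 54 31 1.2 0 0 -1;-230 54 31 1.2 0 0 -1;-230 54 31 1.2 0 0 -1")

```text
clock: 16.8
tool_pos: [535.9, -247.5, 150.2]
ee_rot: [2.408, 2.007, -0.004]
force: [0.1, 0.9, -0.2]
opening: 0.372
```

```bash
python3 - <<'E'
from h import *
M=frame(np.array([0,0,-1.]),H(p)[:,1])
o=get_obs();print(o['tool_pos'],o['qd'].round(2))
go(np.array([537.9,-274.6,110]),M)
E
```

```text
[ 535.89146762 -247.50103727  150.15438064] [-0.02 -0.01 -0.02  0.01  0.    0.    0.  ]
delta [-26.    6.7  40.3] [ 0.2  0.4 -0.4] q [ 0.92  0.68 -0.82  1.97  0.71  0.8   1.08] t 16.8
```

```bash
python3 - <<'E'
from h import *
i=camera_info('wrist');w=grab_frame('wrist');cv2.imwrite('pics/w11.png',w[:,:,::-1])
q=proj(i,(537.9,-274.6,45));print(q)
x,y=q.astype(int)
for b in blobs(w,(18,110,110),(30,255,255),(max(x-70,0),max(y-70,0),x+70,y+70),80)[0]:print(b,plane(i,*b[1],45))
t=grab_frame('top');it=camera_info('top');
cv2.putText(w,'+',(x-7,y+6),0,.6,(255,0,0),1);cv2.imwrite('pics/w11b.png',w[:,:,::-1])
E
```

```text
[225.89046624 199.82953471]
(601, [225.5, 198.1], [212, 185, 28, 28]) [ 536.16848923 -274.59572405   45.        ]
(1359, [253.5, 251.7], [231, 233, 46, 36]) [ 596.20175912 -259.21128726   45.        ]
```

View pics/w11b.png

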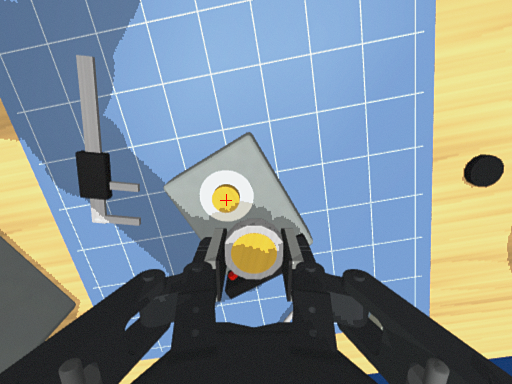

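Contact is at (225.5,198.1), i.e. (536.2,-274.6), within 2 mm of the fixed-camera estimate. I'll move over it and lower.

arm_command(deltas="-13 2.5 0 0.2 0.4 -0.4 -1;-26 5.3 10 0.2 0.4 -0.4 -1;-26 5.3 30 0.2 0.4 -0.4 -1;-26 5.3 50 0.2 0.4 -0.4 -1;-26 5.3 65 0.2 0.4 -0.4 -1;-26 5.3 72 0.2 0.4 -0.4 -1;-26 5.3 75 0.2 0.4 -0.4 -1;-26 5.3 75 0.2 0.4 -0.4 -1;-26 5.3 75 0.2 0.4 -0.4 -1")

```text
clock: 17.65
tool_pos: [537.7, -275.4, 76.2]
ee_rot: [2.405, 2.019, 0.001]
force: [0.2, -0.0, -0.8]
opening: 0.37
```

```bash
python3 - <<'E'
from h import *
M=frame(np.array([0,0,-1.]),H(p)[:,1])
o=get_obs();print(o['tool_pos'],o['force'],(R.from_rotvec(o['ee_rot']).as_matrix()[:,2]))
go(np.array([536.5,-274.6,60]),M)
E
```

```text
[ 537.68276367 -275.36122697   76.17241826] [ 0.19298642 -0.03370431 -0.76141471] [ 0.00150518 -0.00100565 -0.99999836]
delta [ 0.6 -1.3 16.2] [ 0.1  0.  -0. ] q [ 0.9   0.79 -0.74  1.97  0.82  0.71  1.04] t 17.65
```

arm_command(deltas="0.5 -1.3 4 0 0 0 -1;0.5 -1.3 8 0 0 0 -1;0.5 -1.3 12 0 0 0 -1;0.5 -1.3 14 0 0 0 -1;0.5 -1.3 15 0 0 0 -1;0.5 -1.3 16 0 0 0 -1;0.5 -1.3 16 0 0 0 -1")

```text
clock: 18.23
tool_pos: [535.8, -275.0, 59.5]
ee_rot: [2.406, 2.019, -0.0]
force: [-0.2, 0.6, -0.6]
opening: 0.366
```

arm_command(deltas="0 0 0.7 0 0 0 -1;0 0 1.4 0 0 0 -1;0 0 2 0 0 0 -1;0 0 2 0 0 0 -1")

```text
clock: 18.57
tool_pos: [535.8, -275.0, 57.6]
ee_rot: [2.406, 2.019, -0.0]
force: [0.2, -0.3, -0.1]
opening: 0.367
```

arm_command(deltas="0.5 0 0.5 0 0 0 -1;0.5 0 1 0 0 0 -1;0.5 0 1.5 0 0 0 -1;0.5 0 1.5 0 0 0 -1")

```text
clock: 18.9
tool_pos: [535.9, -274.5, 56.1]
ee_rot: [2.406, 2.019, -0.0]
force: [0.0, -0.5, -0.3]
opening: 0.366
```

arm_command(deltas="0 0 0.5 0 0 0 -1;0 0 1 0 0 0 -1;0 0 1 0 0 0 -1")

```text
clock: 19.15
tool_pos: [535.9, -274.5, 55.1]
ee_rot: [2.406, 2.019, -0.0]
force: [0.3, 0.5, -0.3]
opening: 0.367
```

arm_command(deltas="0 0 0.5 0 0 0 -1;0 0 1 0 0 0 -1;0 0 1 0 0 0 -1")

```text
clock: 19.4
tool_pos: [535.8, -274.5, 54.0]
ee_rot: [2.406, 2.019, -0.001]
force: [-0.1, -0.8, -0.3]
opening: 0.369
```

arm_command(deltas="0 0 0.5 0 0 0 -1;0 0 1 0 0 0 -1;0 0 1 0 0 0 -1")

```text
clock: 19.65
tool_pos: [536.2, -274.5, 53.8]
ee_rot: [2.405, 2.018, -0.001]
force: [-0.6, 0.1, 3.8]
opening: 0.374
```

arm_command(deltas="0 0 0.4 0 0 0 -1;0 0 0.8 0 0 0 -1;0 0 0.8 0 0 0 -1")

```text
clock: 19.9
tool_pos: [536.4, -274.5, 53.7]
ee_rot: [2.405, 2.018, -0.001]
force: [-1.9, 0.9, 8.7]
opening: 0.368
```

Touch-down is at TCP z ≈ 53.9. That puts the cell's centre at tool y ≈ -1.2, so I'll lift slightly, shift +1 mm and set it down again.

arm_command(deltas="0 0 -3 0 0 0 -1;0 1.1 -3 0 0 0 -1;0 1.1 -3 0 0 0 -1;0 1.1 -2.2 0 0 0 -1;0 1.1 -1.6 0 0 0 -1;0 1.1 -1.3 0 0 0 -1;0 1.1 -1.3 0 0 0 -1")

```text
clock: 20.48
tool_pos: [537.0, -274.7, 53.8]
ee_rot: [2.406, 2.019, -0.001]
force: [-1.0, -0.1, 3.7]
opening: 0.369
```

Light contact at 3.7 N. I'll open slowly, then retreat straight up.

arm_command(deltas="0 0 -0.4 0 0 0 -0.2;0 0 -0.4 0 0 0 -0.1;0 0 -0.4 0 0 0 0;0 0 -0.4 0 0 0 0.2;0 0 -0.4 0 0 0 0.4;0 0 -0.4 0 0 0 0.4;0 0 -0.4 0 0 0 0.4;0 0 -0.4 0 0 0 0.4")

```text
clock: 21.15
tool_pos: [537.0, -274.7, 54.0]
ee_rot: [2.406, 2.019, -0.0]
force: [-0.1, -0.2, -0.5]
opening: 0.702
```

arm_command(deltas="0 0 -5 0 0 0 0.4;0 0 -15 0 0 0 0.4;0 0 -35 0 0 0 0.4;0 0 -70 0 0 0 0.4;0 0 -110 0 0 0 0.4;0 -40 -130 0 0 0 0.4;0 -40 -130 0 0 0 0.4;0 -40 -130 0 0 0 0.4")

```text
clock: 21.82
tool_pos: [496.5, -267.7, 186.3]
ee_rot: [2.404, 2.017, -0.002]
force: [-0.6, -0.3, -0.1]
opening: 0.7
```

```bash
python3 - <<'E'
from h import *
o=get_obs();print(o['tool_pos'],o['force'],o['clock'])
i=camera_info('wrist');w=grab_frame('wrist');t=grab_frame('top');s=grab_frame('scene')
q=proj(i,(536.2,-274.6,55));x,y=q.astype(int);print(q)
for b in blobs(w,(18,110,110),(30,255,255),(max(x-60,0),max(y-60,0),x+60,y+60),80)[0]:print(b,plane(i,*b[1],55))
it=camera_info('top')
for b in blobs(t,(15,90,100),(28,255,255),(325,180,380,240),20)[0]:print('top',b,plane(it,*b[1],55))
c=np.zeros((600,800,3),np.uint8)
c[:300,:400]=cv2.resize(w,(400,300));c[:300,400:]=cv2.resize(s[140:290,140:340],(400,300));c[300:,:400]=cv2.resize(t[140:260,165:245],(400,600))[300:] if 0 else cv2.resize(t[145:255,165:312],(400,300))
c[300:,400:]=cv2.resize(s[235:295,143:223],(400,300));cv2.imwrite('pics/fin.png',c[:,:,::-1])
E
```

```text
[ 496.51750835 -267.71468559  186.29542933] [-0.58904467 -0.26455732 -0.0574487 ] 21.8167
[253.99349662 221.3442885 ]
(384, [254.1, 221.3], [243, 211, 23, 21]) [ 536.16908178 -274.4798413    55.        ]
```

View pics/fin.png

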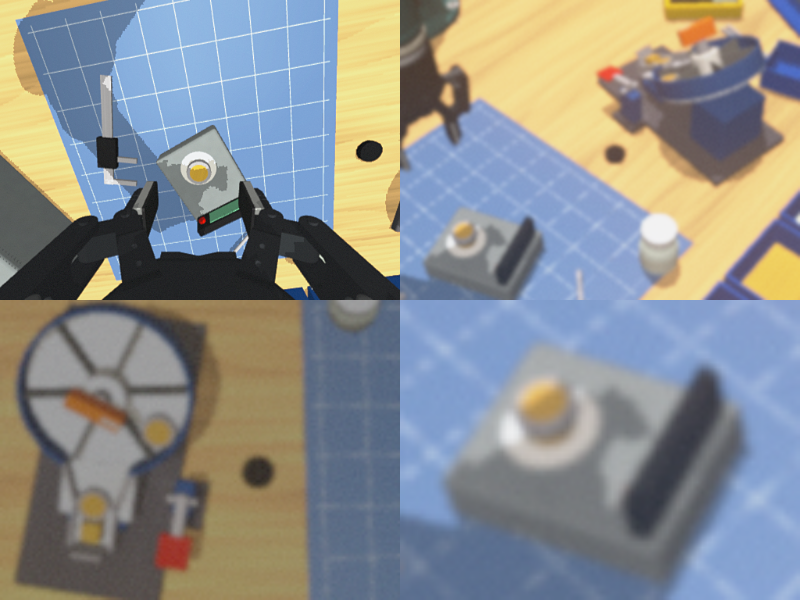

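The cell lies flat on the contact at (536.2,-274.5), with the contact measured at (536.2,-274.6). Cell 2 is in the chute behind the raised pad, cell 3 is in the drum, and the lever is down.

```bash
python3 -c "from bench import *;print(hand_in())"
```

```text
the job is handed in; nothing more can be done
None
```

I turned the knob slowly to about 1.9 rad, and cells 1 and 2 dropped out one after the other. I then pushed the red lever to its hard stop, took the raised cell 1 and set it down lightly (about 4 N) on the brass contact. The job was handed in at about 22 s.

**Last checks:**
- **Cell 1:** it lies flat, within about 1 mm of the measured contact centre in the wrist view. My top-camera check of it returned nothing, most likely because the arm was in the way.
- **Other cells:** cell 2 is still in the chute. It slid a few millimetres forward against the raised ejector pad. Cell 3 is in the drum.
- **Feeder and bench:** the lever is still down. Nothing else in the views I checked looked moved, and the gripper touches nothing.

**Force at the lever:** the wrist force briefly read about 47 N up (49 N in all) when the closed fingertips reached the lever's hard stop. That is well below the 120 N wrist limit. The 40 N limit names the arm and the gripper's body, and this push was with the fingertips only, so I believe it does not count, but I could not confirm that.

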